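# Lay out stripped-down parts in reverse order for assembly

## Robot

A 7-joint arm with a two-finger parallel gripper is mounted at the origin on a cart in front of the work surface, level with it; the furniture and walls round the work are solid. World frame = base frame: x ahead of the robot, y to its left, z up, the work surface at z = 0. Lengths are in m, angles in rad, forces in N, time in s.
With the tool pointing down it reaches from about 0.425 to 0.875 m from the base axis. Payload 9.9 kg.
Tool frame: the origin (TCP) lies on the centre line of the jaws, within the pads' length; the fingertips stand robot.tips_ahead ahead of it and the grasp point (between the pads) lies 8 mm behind it (robot.tips_ahead is the distance from the TCP to the fingertips, in m); z points along the fingers, y is the line along which they close (so a half turn about z gives the same grasp; the last joint's range is limited). The gripper opens to 85 mm and grips with 20 to 120 N. Pads are 22 mm wide; open, the fingers measure 114 mm over their backs; the gripper's body (76 mm by 85 mm) begins 54 mm behind the grasp point. The pads swing forward as they close: fully open they stand 13 mm farther back than shut.
Start: joints at [-0.084, 0.576, 0.025, 1.437, -0.015, 1.129, -0.057], TCP at [0.675, 0, 0.242] pointing down, gripper open.
Joint ranges: [-2.76, 2.76], [-0.34, 2.15], [-1.52, 1.57], [0.19, 2.46], [-1.09, 4.23], [0.17, 1.99], [-2.82, 2.82]. Speed limits (rad/s): [2.22, 2.22, 3.01, 3.01, 3.14, 3.14, 3.14].

## Interface

Orientations are given as a unit quaternion [w, x, y, z].
In Python, from rig import robot gives the robot as it stands.
- The arm moves only by the tool servo_tool, never from a script. Its arguments are lists of equal length, an entry for each row: "travel": the shift along the tool's x, y, z in units of 0.06 m (1.0 is 0.06 m), a list of three; "twist": the turn, a rotation vector about the tool's x, y, z in units of 0.15 rad (1.0 is 0.15 rad), a list of three; "gripper": the closure, from -1 (fully open) to 1 (shut). A call has exactly 8 rows; each row shifts and turns the commanded pose from where the row before left it, along the tool's axes as they then stand; what a row does not reach is not made up. A row lasts 1/8 s, in which the tool goes at most 62.5 mm and 10.7 degrees, less where a joint would pass 70% of its speed; a pose out of reach is approached as far as the arm can. A call with a number of a shift or a turn outside -1 to 1 is refused whole. A call with a gripper value outside its range is refused whole. The fingers move at their own pace and stop on an object; "squeeze" is the grip in N (left out, the last holds). Time passes only in rows, so rows that do not move let the fingers close, or fill a call up. It gives the time, the measured TCP pose, the force, the opening and the grip force at its end, in the units of the state.
- robot.get_state(): the state, without advancing time (a new reading comes with each control period).
- robot.grab_frame(name): name is "scene" or "side" or "wrist"; returns a dict with "img" (480x640x3 uint8, blue, green, red), "K" (3x3 intrinsics, pixels), "extrinsics" (4x4, takes a point from camera to world coordinates); the wrist camera has in their place "T_tool_cam" (4x4, takes a point from camera to tool coordinates, whose origin is the TCP and whose axes are the flange's). Camera axes: x right, y down, z forward; pixel columns grow to the right and rows downward; lengths in m; the calibration is good to about 2 mm. A picture is of the moment at which its call begins: read the wrist's pose just before it. There is no depth.
- robot.job_done(): hands the job in; it is judged then, once.
Trained networks look in a picture, given as the dict that the camera call returned (one of the last four; its "shot" number tells which), for a name from the list of things; names that differ only in an ending like _2 or _b are one class to them, and where a whole thing is asked for, a point or a joint stands for the part that bears it (a point fixed in the world has none). Each returns a list of dicts, best first, with "conf" (0 to 1); they miss things now and then, are a little off and sometimes report something else, mostly with a low value. They report only what shows in the picture. A call takes as long as a camera call. They do not tell look-alikes from the thing itself.
- robot.find_in(name, picture): "centre" ([x, y, z] in m, in world coordinates, good to about 4 mm: the middle of the surface that is visible of it).
- robot.landmark_of(name, picture): "centre" ([x, y, z] in m, in world coordinates, good to about 4 mm: a listed point, or the origin of a listed thing).
The state is a dict: "clock": time; "qpos": joint angles; "joint_velocities": joint speeds; "tau": joint torques, N m; "ee_pos": TCP position; "ee_rot": TCP orientation; "ft_force": force on the tool from outside, world axes, zero at the start; "ft_torque": the same for the moment, N m; "width": finger opening in m; "grip_force": force on a finger pad.
Only numpy, scipy, OpenCV 4.12 (cv2) and the standard library are available. Lean on these libraries where they do the work, as an engineer would, in place of code of your own. Each camera call takes 0.05 s, during which the arm holds its last target. There are 200 camera calls.

## Task

The parts of a pipe bracket lie in the rubber-padded strip-down tray in the order they came off, the first one next to the tray's handle. Move them all to the empty assembly tray in the reverse order for putting together again, so that the last one off lies next to that tray's handle and the first one off is farthest from it. Set each part down in the middle of its compartment, resting on the same side as now (the bolt standing on its head), and let go of it.

Things in the scene. Friction and masses are not known exactly. Their poses are not given: they have to be found in the camera images.
- strip_tray: Strip-down tray, full: low wooden, fixed, 124 (x) x 330 mm (y), rims and dividers 12 mm high, 5 thick, floor 4 thick. A row of four compartments, each clear 114 (x) x 75 mm (y), centres at y = +120, +40, -40, -120 mm, x = 0; a black rubber pad and a part in each. Steel bow handle, 33 mm, at the +y end (robot's left). Origin: centre of the underside, on the table.
- build_tray: Assembly tray, empty, without pads, otherwise the twin of the strip-down tray (floor 4 mm thick, compartment centres at y = +120, +40, -40, -120 mm, x = 0, handle at the +y end, robot's left; fixed). It lies to the left or right of the full tray. Origin: centre of the underside, on the table.
- bolt: grey steel bolt standing on its hexagon head, shank up: head 24 (x, across flats) x 27 (y) x 10 mm high, shank 16 mm diameter, total height 75 mm. Origin: centre of the head's underside; z up. Starts near the middle of a padded compartment, underside 6 mm above the table; in the assembly tray it rests at 4 mm.
- big_nut: large grey hexagon nut lying flat: 30 mm across flats (x), 34 mm across corners (y), 14 mm high. Origin: centre of its underside. Starts near the middle of a padded compartment, underside 6 mm above the table; in the assembly tray it rests at 4 mm.
- tee: brass pipe tee lying flat, 48 (x) x 64 (y) x 29 mm high, origin under the centre of that outline. Main pipe (25 mm) along y, 64 mm over its flat ends, axis at x = -10 mm; branch to +x. Can be gripped over these ends. Starts in a padded compartment, main pipe roughly across the tray, origin 4 mm above the table; 2 mm in the assembly tray (round underside sits low).
- small_nut: smaller brown hexagon nut lying flat: 24 mm across flats (x), 27 mm across corners (y), 12 mm high. Origin: centre of its underside. Starts near the middle of a padded compartment, underside 6 mm above the table; in the assembly tray it rests at 4 mm.
- pad_bolt: thin fixed black rubber pad, 100 x 66 x 2 mm, in the strip-down tray's compartment where the bolt lies at the start; it stays there, marking that compartment. All four look alike. Origin: centre of its underside, 4 mm above the table; axes parallel to the tray's.
- pad_big_nut: thin fixed black rubber pad, 100 x 66 x 2 mm, in the strip-down tray's compartment where the large nut lies at the start; it stays there, marking that compartment. All four look alike. Origin: centre of its underside, 4 mm above the table; axes parallel to the tray's.
- pad_tee: thin fixed black rubber pad, 100 x 66 x 2 mm, in the strip-down tray's compartment where the pipe tee lies at the start; it stays there, marking that compartment. All four look alike. Origin: centre of its underside, 4 mm above the table; axes parallel to the tray's.
- pad_small_nut: thin fixed black rubber pad, 100 x 66 x 2 mm, in the strip-down tray's compartment where the small nut lies at the start; it stays there, marking that compartment. All four look alike. Origin: centre of its underside, 4 mm above the table; axes parallel to the tray's.
Things that resemble listed ones, but are neither listed nor needed, are in the scene too. Leave any turquoise look-alike of the pad_tee alone.

How it is judged:
At the end, for the whole second after the job is handed in: The part that started k-th from the handle of the strip-down tray is k-th from the far end of the assembly tray: each origin within 15 mm of its compartment's centre along and across the tray, resting on the floor (underside under 9 mm), tilted under 0.15 rad, released, at rest (((y of pad_bolt in the frame of strip_tray between 0.1 and 0.14 m and y of bolt in the frame of build_tray between -0.135 and -0.105 m) or (y of pad_bolt in the frame of strip_tray between 0.02 and 0.06 m and y of bolt in the frame of build_tray between -0.055 and -0.025 m) or (y of pad_bolt in the frame of strip_tray between -0.06 and -0.02 m and y of bolt in the frame of build_tray between 0.025 and 0.055 m) or (y of pad_bolt in the frame of strip_tray between -0.14 and -0.1 m and y of bolt in the frame of build_tray between 0.105 and 0.135 m)) and x of bolt in the frame of build_tray between -0.015 and 0.015 m and z of each of bolt, big_nut, tee, small_nut in the frame of build_tray below 0.009 m and angle between each of bolt, big_nut, tee, small_nut's own z axis and vertical below 0.15 rad and linear speed of each of bolt, big_nut, tee, small_nut below 0.02 m/s and contact force between each of bolt, big_nut, tee, small_nut and the fingers below 0.1 N and ((y of pad_big_nut in the frame of strip_tray between 0.1 and 0.14 m and y of big_nut in the frame of build_tray between -0.135 and -0.105 m) or (y of pad_big_nut in the frame of strip_tray between 0.02 and 0.06 m and y of big_nut in the frame of build_tray between -0.055 and -0.025 m) or (y of pad_big_nut in the frame of strip_tray between -0.06 and -0.02 m and y of big_nut in the frame of build_tray between 0.025 and 0.055 m) or (y of pad_big_nut in the frame of strip_tray between -0.14 and -0.1 m and y of big_nut in the frame of build_tray between 0.105 and 0.135 m)) and x of big_nut in the frame of build_tray between -0.015 and 0.015 m and ((y of pad_tee in the frame of strip_tray between 0.1 and 0.14 m and y of tee in the frame of build_tray between -0.135 and -0.105 m) or (y of pad_tee in the frame of strip_tray between 0.02 and 0.06 m and y of tee in the frame of build_tray between -0.055 and -0.025 m) or (y of pad_tee in the frame of strip_tray between -0.06 and -0.02 m and y of tee in the frame of build_tray between 0.025 and 0.055 m) or (y of pad_tee in the frame of strip_tray between -0.14 and -0.1 m and y of tee in the frame of build_tray between 0.105 and 0.135 m)) and x of tee in the frame of build_tray between -0.015 and 0.015 m and ((y of pad_small_nut in the frame of strip_tray between 0.1 and 0.14 m and y of small_nut in the frame of build_tray between -0.135 and -0.105 m) or (y of pad_small_nut in the frame of strip_tray between 0.02 and 0.06 m and y of small_nut in the frame of build_tray between -0.055 and -0.025 m) or (y of pad_small_nut in the frame of strip_tray between -0.06 and -0.02 m and y of small_nut in the frame of build_tray between 0.025 and 0.055 m) or (y of pad_small_nut in the frame of strip_tray between -0.14 and -0.1 m and y of small_nut in the frame of build_tray between 0.105 and 0.135 m)) and x of small_nut in the frame of build_tray between -0.015 and 0.015 m); the robot touches nothing.
It also fails if it takes over 106 s, if anything falls off the work surface, if the arm or the gripper's body presses on something with over 40 N, if the wrist force passes 120 N, or if a joint passes its speed limit or range.

## Working session

There is one attempt and no reset: what is moved stays moved. The work goes in short steps, Python scripts to look and compute and a tool call to move; the robot and the scene stay as the last step left them, time stands still between calls to the robot, and variables do not carry over. Pictures are saved under pics/ and viewed, at most 15 in all, crops included, and the job is handed in when it is done.

Besides the shell and the picture viewer there is one more tool, called after "Emit:" as name(argument=value, ...) on one line, values as JSON. servo_tool: Moves the arm, as the interface text tells. Shifts and turns lie within -1 to 1; 1 stands for 0.06 m of shift or 0.15 rad of turn. Its arguments: {"type":"object","properties":{"travel":{"type":"array"},"twist":{"type":"array"},"gripper":{"type":"array"},"squeeze":{"type":"number"}},"required":["travel","twist","gripper"]}

```bash
mkdir -p pics; python3 - <<'E'
from rig import robot
import cv2,numpy as np
s=robot.get_state();print({k:np.round(v,3).tolist() for k,v in s.items()},robot.tips_ahead)
for c in ["scene","side"]:
    f=robot.grab_frame(c);cv2.imwrite(f"pics/{c}0.png",f["img"])
    for n in ["strip_tray","build_tray","bolt","big_nut","tee","small_nut","pad_tee"]:
        for m in ("landmark_of","find_in")[:1 if n!="pad_tee" else 2]:
            print(c,n,m,[(np.round(d["centre"],3).tolist(),round(d["conf"],2)) for d in getattr(robot,m)(n,f)])
f=robot.grab_frame("wrist");print(f["T_tool_cam"],f["K"])
E
```

```text
{'clock': 0.0, 'qpos': [-0.084, 0.577, 0.025, 1.438, -0.015, 1.129, -0.057], 'joint_velocities': [0.0, -0.001, -0.004, 0.001, 0.0, 0.0, 0.001], 'tau': [0.001, -76.575, 2.252, -28.597, 0.015, 0.013, 0.0], 'ee_pos': [0.675, 0.0, 0.241], 'ee_rot': [-0.001, 0.707, 0.707, -0.001], 'ft_force': [-0.249, 0.119, -0.742], 'ft_torque': [-0.023, 0.018, -0.001], 'grip_force': 0.0, 'width': 0.086} 0.011
scene strip_tray landmark_of [([0.508, 0.208, 0.001], 0.76)]
scene build_tray landmark_of [([0.542, -0.232, 0.002], 0.68)]
scene bolt landmark_of [([0.504, 0.169, 0.006], 0.52)]
scene big_nut landmark_of [([0.514, 0.248, 0.006], 0.67)]
scene tee landmark_of [([0.496, 0.085, 0.001], 0.94), ([0.502, 0.084, 0.007], 0.6)]
scene small_nut landmark_of [([0.51, 0.324, 0.005], 0.48)]
scene pad_tee landmark_of [([0.69, 0.022, 0.006], 0.95), ([0.36, -0.029, -0.004], 0.76), ([0.502, 0.084, 0.007], 0.6)]
scene pad_tee find_in [([0.358, -0.027, 0.003], 0.92), ([0.687, 0.025, 0.007], 0.88), ([0.481, 0.096, 0.008], 0.58), ([0.499, 0.174, 0.043], 0.4)]
side strip_tray landmark_of [([0.505, 0.208, -0.0], 0.82)]
sid
[... 212 characters left out ...]
ndmark_of []
side small_nut landmark_of [([0.514, 0.329, 0.001], 0.49)]
side pad_tee landmark_of [([0.504, 0.09, 0.005], 0.72), ([0.695, 0.021, 0.002], 0.65), ([0.363, -0.027, -0.0], 0.62)]
side pad_tee find_in [([0.483, 0.096, 0.01], 0.87), ([0.693, 0.029, 0.004], 0.75), ([0.363, -0.028, 0.002], 0.56)]
[[-4.07064778e-04 -9.48095749e-01 -3.17984725e-01  8.24976785e-02]
 [ 9.99999116e-01 -7.88376995e-04  1.07046796e-03 -1.08922265e-03]
 [-1.26559796e-03 -3.17984008e-01  9.48095232e-01 -1.31299612e-01]
 [ 0.00000000e+00  0.00000000e+00  0.00000000e+00  1.00000000e+00]] [[345.57155988   0.         322.24355701]
 [  0.         345.57155988 238.06093285]
 [  0.           0.           1.        ]]
```

View pics/scene0.png

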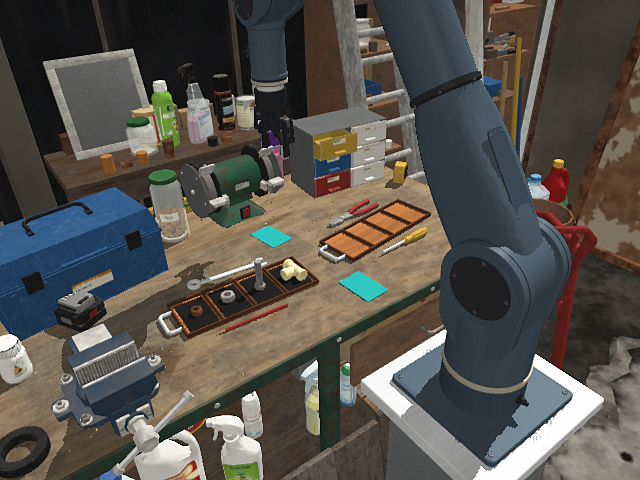

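View pics/side0.png

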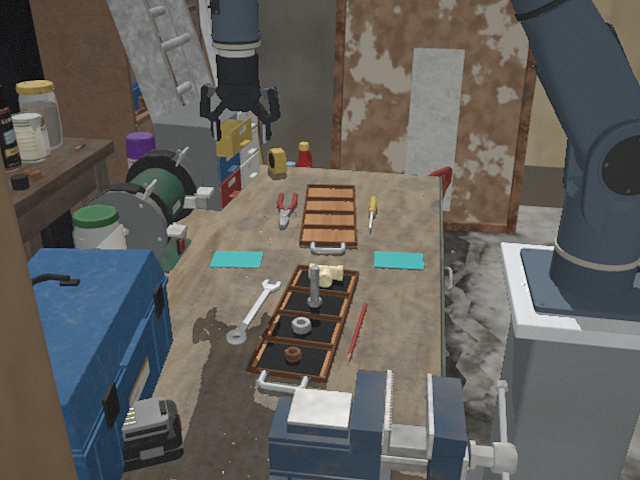

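Emit:
servo_tool(travel=[[0.6, -0.4, -0.14], [0.6, -0.4, -0.14], [0.6, -0.4, -0.14], [0.6, -0.4, -0.14], [0.6, -0.4, -0.14], [0.6, -0.4, -0.14], [0.6, -0.4, -0.14], [0, 0, 0]], twist=[[0, 0, 0], [0, 0, 0], [0, 0, 0], [0, 0, 0], [0, 0, 0], [0, 0, 0], [0, 0, 0], [0, 0, 0]], gripper=[-1, -1, -1, -1, -1, -1, -1, -1], squeeze=40)

```text
clock: 1.95
ee_pos: [0.5051, 0.2559, 0.302]
ee_rot: [-0.001, 0.705, 0.709, 0.001]
ft_force: [-0.3, -0.6, -0.3]
width: 0.0856
grip_force: 0.0
```

```bash
cat > h.py <<'E'
from rig import robot
import cv2,numpy as np
from scipy.spatial.transform import Rotation as R
def T(s):
    w,x,y,z=s["ee_rot"];M=np.eye(4);M[:3,:3]=R.from_quat([x,y,z,w]).as_matrix();M[:3,3]=s["ee_pos"];return M
def look(name):
    s=robot.get_state();f=robot.grab_frame("wrist");cv2.imwrite(f"pics/{name}.png",f["img"])
    C=T(s)@f["T_tool_cam"];np.savez(name,C=C,K=f["K"]);return s,f,C
def px2w(uv,z,C,K):
    d=C[:3,:3]@np.linalg.solve(K,[*uv,1]);return C[:3,3]+d*(z-C[2,3])/d[2]
def nets(f,ns,m="landmark_of"):
    for n in ns: print(n,[(np.round(d["centre"],4).tolist(),round(d["conf"],2)) for d in getattr(robot,m)(n,f)])
def st():
    s=robot.get_state();print({k:np.round(s[k],4).tolist() for k in("clock","ee_pos","ee_rot","width","ft_force","grip_force")})
E
python3 - <<'E'
from h import *
st();s,f,C=look("w1");nets(f,["strip_tray","bolt","big_nut","tee","small_nut","pad_tee"])
E
```

```text
{'clock': 1.95, 'ee_pos': [0.5051, 0.2559, 0.302], 'ee_rot': [-0.0007, 0.7049, 0.7093, 0.001], 'width': 0.0856, 'ft_force': [-0.2932, -0.5553, -0.3439], 'grip_force': 0.0}
strip_tray [([0.5066, 0.2044, -0.0006], 0.79)]
bolt [([0.5005, 0.1669, 0.0093], 0.72)]
big_nut [([0.5067, 0.2472, 0.0071], 0.94)]
tee [([0.5005, 0.0795, 0.0087], 0.68)]
small_nut [([0.5167, 0.3244, 0.005], 0.53)]
pad_tee [([0.3635, -0.029, 0.0029], 0.9), ([0.4974, 0.0874, 0.0047], 0.84)]
```

View pics/w1.png

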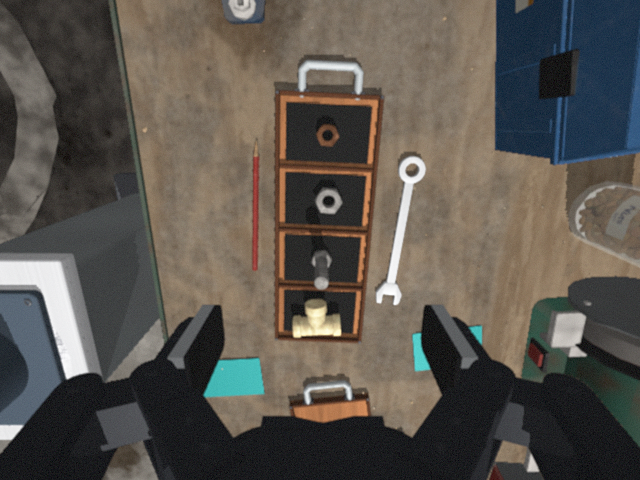

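```bash
python3 - <<'E'
from h import *
f=cv2.imread("pics/w1.png")[60:350,265:395]
a=cv2.resize(f[20:180],None,fx=5,fy=5)[:800];b=cv2.resize(f[150:],None,fx=4,fy=4)
o=np.zeros((600,800,3),np.uint8)
A=cv2.resize(f[25:170],(390,435),interpolation=2);B=cv2.resize(f[145:290],(390,435),interpolation=2)
cv2.imwrite("pics/z1.png",np.hstack([A,B]))
E
```

```text
(no output)
```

View pics/z1.png

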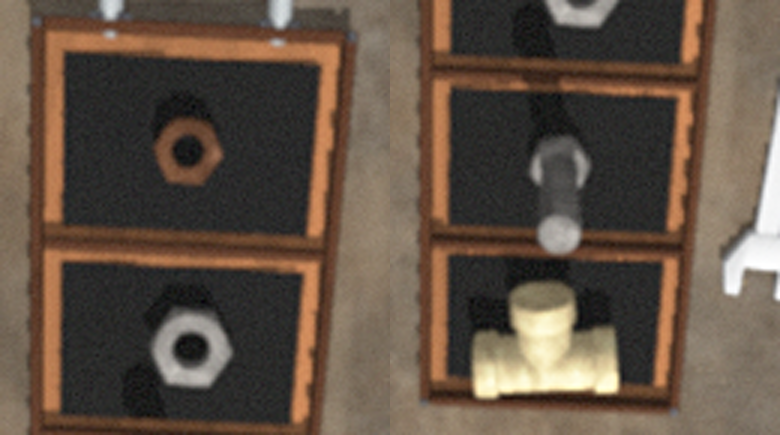

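```bash
python3 - <<'E'
from h import *
d=np.load("w1.npz");C,K=d["C"],d["K"]
for n,u,z in [("TL",(277.3,91.7),.012),("TR",(381.7,97),.012),("BL",(276.3,338.7),.012),("BR",(360,341),.012),("sn",(327.7,135),.018),("bn",(328.7,200.7),.02),("head",(321.7,260.7),.016),("shank",(321,283),.081),("teeL",(293.7,326),.022),("teeR",(340,325.5),.022),("branch end",(316.3,306),.033)]:
    print(n,np.round(px2w(u,z,C,K),4))
E
```

```text
TL [0.4533 0.3713 0.012 ]
TR [0.5713 0.3665 0.012 ]
BL [0.4404 0.0466 0.012 ]
BR [0.5597 0.0433 0.012 ]
sn [0.5105 0.3251 0.018 ]
bn [0.5125 0.2485 0.02  ]
head [0.5044 0.1681 0.016 ]
shank [0.5036 0.1676 0.081 ]
teeL [0.4665 0.0739 0.022 ]
teeR [0.53  0.075 0.022]
branch end [0.4976 0.1112 0.033 ]
```

```bash
cat >> h.py <<'E'
def plan(p,yaw):
    """yaw: angle of tool y axis... tool x points to (sin(-yaw),cos(yaw)); prints twist about z, travel in turned frame (units)"""
    s=robot.get_state();M=T(s)
    G=np.array([[-np.sin(yaw),np.cos(yaw),0],[np.cos(yaw),np.sin(yaw),0],[0,0,-1]]).T
    rv=R.from_matrix(M[:3,:3].T@G).as_rotvec()
    print("at",np.round(s["ee_pos"],4),"w",round(s["width"],4),"twist",np.round(rv/.15,3),"travel",np.round(G.T@(np.array(p)-s["ee_pos"])/.06,3),"tips",robot.tips_ahead)
E
python3 -c "
from h import *
plan((.5105,.3251,.06),-.038)"
```

```text
at [0.5075 0.2509 0.3009] w 0.0854 twist [-0.001  0.004  0.241] travel [1.238e+00 2.000e-03 4.014e+00] tips 0.011
```

Emit:
servo_tool(travel=[[0, 0, 0], [0.21, 0, 0.67], [0.21, 0, 0.67], [0.21, 0, 0.67], [0.21, 0, 0.67], [0.2, 0, 0.67], [0.2, 0, 0.66], [0, 0, 0]], twist=[[0, 0, 0.24], [0, 0, 0], [0, 0, 0], [0, 0, 0], [0, 0, 0], [0, 0, 0], [0, 0, 0], [0, 0, 0]], gripper=[0.1, 0.1, 0.1, 0.1, 0.1, 0.1, 0.1, 0.1])

```text
clock: 3.3
ee_pos: [0.5079, 0.3261, 0.0579]
ee_rot: [-0.001, 0.72, 0.694, -0.003]
ft_force: [-1.2, -0.2, 1.1]
width: 0.039
grip_force: 0.0
```

```bash
python3 - <<'E'
from h import *
s,f,C=look("w2");nets(f,["small_nut"]);nets(f,["small_nut"],"find_in")
plan((.5105,.3251,.021),-.038)
E
```

```text
small_nut [([0.5138, 0.3221, 0.0012], 0.9), ([0.5081, 0.2489, 0.0041], 0.48), ([0.5077, 0.2466, 0.004], 0.17)]
small_nut [([0.5141, 0.3266, 0.0181], 0.97), ([0.5125, 0.3367, 0.0044], 0.6)]
at [0.5107 0.326  0.062 ] w 0.0382 twist [ 0.01  -0.004  0.004] travel [-0.015 -0.002  0.683] tips 0.011
```

View pics/w2.png

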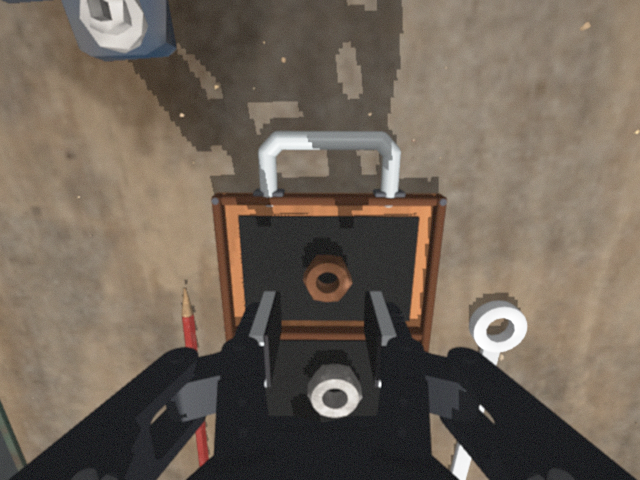

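```bash
python3 - <<'E'
from h import *
d=np.load("w2.npz");C,K=d["C"],d["K"]
print(px2w((328,278),.018,C,K), px2w((266,295),.05,C,K),px2w((376,295),.05,C,K))
M=np.linalg.inv(C)
for z in(.04,.045,.05,.055,.06):
  q=K@(M@[.4915,.326,z,1])[:3];print(z,q[:2]/q[2])
E
```

```text
[0.51002999 0.32804386 0.018     ] [0.48196923 0.33575221 0.05      ] [0.5313848  0.33404023 0.05      ]
0.04 [290.57359461 302.51920802]
0.045 [289.62067853 307.78769355]
0.05 [288.61078483 313.3711972 ]
0.055 [287.53864572 319.29884346]
0.06 [286.39832341 325.6034612 ]
```

Emit:
servo_tool(travel=[[0, 0, 0.35], [0.01, 0, 0.34], [0, 0, 0], [0, 0, 0], [0, 0, 0], [0, 0, 0], [0, 0, 0], [0, 0, -0.3]], twist=[[0, 0, 0], [0, 0, 0], [0, 0, 0], [0, 0, 0], [0, 0, 0], [0, 0, 0], [0, 0, 0], [0, 0, 0]], gripper=[0.1, 0.1, 0.1, 1, 1, 1, 1, 1], squeeze=50)

```text
clock: 4.45
ee_pos: [0.5095, 0.3267, 0.0379]
ee_rot: [-0.0, 0.72, 0.694, -0.0]
ft_force: [0.3, 0.2, -1.5]
width: 0.0233
grip_force: 49.1
```

Emit:
servo_tool(travel=[[0, 0, -0.9], [0, 0, -0.9], [-0.5, 0, -0.8], [-0.9, 0.1, -0.4], [-0.9, 0.1, -0.4], [-0.9, 0.1, -0.4], [-0.9, 0.1, -0.3], [-0.9, 0.1, -0.3]], twist=[[0, 0, 0], [0, 0, 0], [0, 0, 0], [0, 0, 0], [0, 0, 0], [0, 0, 0], [0, 0, 0], [0, 0, 0]], gripper=[1, 1, 1, 1, 1, 1, 1, 1])

```text
clock: 5.45
ee_pos: [0.5286, 0.0243, 0.3037]
ee_rot: [0.001, 0.72, 0.694, 0.001]
ft_force: [0.3, -0.3, -0.1]
width: 0.0227
grip_force: 49.2
```

Emit:
servo_tool(travel=[[-0.9, 0.1, 0], [-0.9, 0.1, 0], [-0.9, 0.1, 0], [-0.85, 0.03, 0], [0, 0, 0], [0, 0, 0], [0, 0, 0], [0, 0, 0]], twist=[[0, 0, 0], [0, 0, 0], [0, 0, 0], [0, 0, 0], [0, 0, 0], [0, 0, 0], [0, 0, 0], [0, 0, 0]], gripper=[1, 1, 1, 1, 1, 1, 1, 1])

```text
clock: 6.45
ee_pos: [0.5412, -0.1862, 0.3014]
ee_rot: [-0.0, 0.719, 0.695, 0.0]
ft_force: [-0.4, 1.2, 0.1]
width: 0.0233
grip_force: 49.2
```

```bash
python3 - <<'E'
from h import *
st();s,f,C=look("w3");nets(f,["build_tray"]);st()
E
```

```text
{'clock': 6.45, 'ee_pos': [0.5412, -0.1862, 0.3014], 'ee_rot': [-0.0, 0.719, 0.695, 0.0002], 'width': 0.0233, 'ft_force': [-0.4174, 1.2127, 0.0725], 'grip_force': 49.1881}
build_tray []
{'clock': 6.55, 'ee_pos': [0.5411, -0.1867, 0.3012], 'ee_rot': [0.0, 0.7193, 0.6947, 0.0001], 'width': 0.0234, 'ft_force': [-0.5279, -0.7017, -1.4612], 'grip_force': 49.1881}
```

View pics/w3.png

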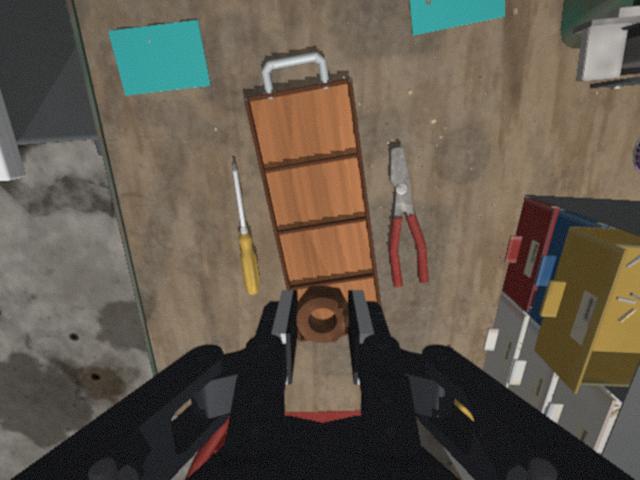

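```bash
python3 - <<'E'
import cv2
cv2.imwrite("pics/z3.png",cv2.resize(cv2.imread("pics/w3.png")[75:305,240:390],(390,598),interpolation=2))
E
```

```text
(no output)
```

View pics/z3.png

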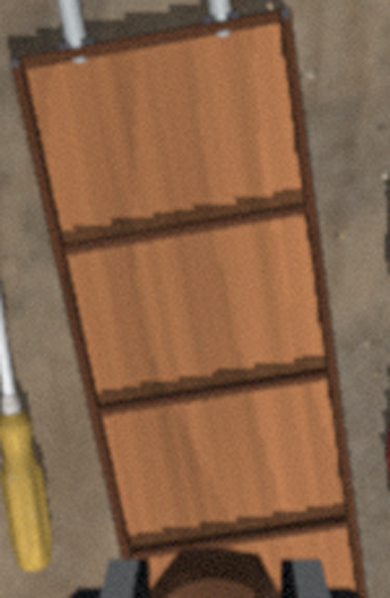

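```bash
python3 - <<'E'
from h import *
d=np.load("w3.npz");C,K=d["C"],d["K"]
P=[(14,60),(290,11),(68,243),(303,207),(102,403),(325,372),(132,550),(345,519)]
m=np.array([(-62,165),(62,165),(-57,80),(57,80),(-57,0),(57,0),(-57,-80),(57,-80)])/1000
W=np.array([px2w((240+x/2.6,75+y/2.6),.012,C,K)[:2] for x,y in P])
mc,wc=m.mean(0),W.mean(0);H=(m-mc).T@(W-wc);a=np.arctan2(H[0,1]-H[1,0],H[0,0]+H[1,1])
r=np.array([[np.cos(a),-np.sin(a)],[np.sin(a),np.cos(a)]])
t=wc-r@mc;print("tray",t,a);print(np.round(W-(m@r.T+t),4))
for y in(.12,.04,-.04,-.12):print(y,r@[0,y]+t)
plan((*(r@[0,-.12]+t),.06),a)
E
```

```text
tray [ 0.53874736 -0.22750334] 0.12752806739183498
[[ 0.0013 -0.0032]
 [-0.0016 -0.0036]
 [ 0.0022  0.0013]
 [-0.0021 -0.0007]
 [ 0.0021  0.0028]
 [-0.0019  0.0002]
 [ 0.0015  0.002 ]
 [-0.0014  0.0012]]
0.12 [ 0.52348544 -0.10847783]
0.04 [ 0.53366005 -0.18782817]
-0.04 [ 0.54383467 -0.26717852]
-0.12 [ 0.55400928 -0.34652886]
at [ 0.5411 -0.1867  0.3012] w 0.0234 twist [ 1.000e-03 -1.000e-03 -1.082e+00] travel [-2.669 -0.126  4.021] tips 0.011
```

Emit:
servo_tool(travel=[[0, 0, 0], [0, 0, 0], [-0.6, -0.03, 0.7], [-0.6, -0.03, 0.7], [-0.6, -0.03, 0.7], [-0.6, -0.03, 0.7], [-0.27, 0, 0.7], [0, 0, 0.4]], twist=[[0, 0, -0.54], [0, 0, -0.54], [0, 0, 0], [0, 0, 0], [0, 0, 0], [0, 0, 0], [0, 0, 0], [0, 0, 0]], gripper=[1, 1, 1, 1, 1, 1, 1, 1])

```text
clock: 7.55
ee_pos: [0.5528, -0.3485, 0.0644]
ee_rot: [-0.001, 0.662, 0.75, -0.001]
ft_force: [-0.1, -0.6, -0.1]
width: 0.0232
grip_force: 49.2
```

```bash
python3 - <<'E'
from h import *
s,f,C=look("w4");plan((.554,-.3465,.0195),.1275)
E
```

```text
at [ 0.552  -0.3467  0.062 ] w 0.0231 twist [-0.033 -0.023 -0.014] travel [-0.001  0.034  0.708] tips 0.011
```

View pics/w4.png

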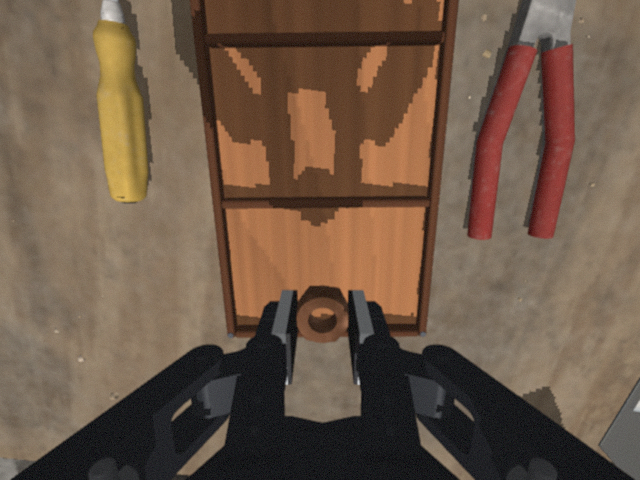

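```bash
python3 - <<'E'
from h import *
d=np.load("w4.npz");C,K=d["C"],d["K"]
a=.1275;r=np.array([[np.cos(a),-np.sin(a)],[np.sin(a),np.cos(a)]]);t=np.array([.5387,-.2275])
for n,u in [("BL",(228,336)),("BR",(425,333)),("D3L",(224,202)),("D3R",(430,202)),("D2L",(211,40)),("D2R",(441,37))]:
  w=px2w(u,.012,C,K)[:2];print(n,w,r.T@(w-t))
E
```

```text
BL [ 0.49924188 -0.3985454 ] [-0.06088708 -0.16463971]
BR [ 0.61989332 -0.38124871] [ 0.06098437 -0.16282484]
D3L [ 0.49390883 -0.3139145 ] [-0.05541561 -0.08001765]
D3R [ 0.60468854 -0.30009627] [ 0.05622193 -0.08039776]
D2L [ 0.48519702 -0.23668855] [-0.05423706 -0.00231081]
D2R [ 0.59232074 -0.22213013] [ 0.0538683  -0.00149185]
```

Emit:
servo_tool(travel=[[0, 0.03, 0.35], [0, 0, 0.34], [0, 0, 0], [0, 0, 0], [0, 0, 0], [0, 0, 0], [0, 0, -0.5], [0, 0, -0.9]], twist=[[0, 0, 0], [0, 0, 0], [0, 0, 0], [0, 0, 0], [0, 0, 0], [0, 0, 0], [0, 0, 0], [0, 0, 0]], gripper=[1, 1, 1, 1, 0, 0, 0, 0])

```text
clock: 8.6
ee_pos: [0.5547, -0.3464, 0.1092]
ee_rot: [-0.002, 0.661, 0.75, -0.0]
ft_force: [0.4, -1.3, 0.0]
width: 0.0424
grip_force: 0.0
```

```bash
python3 - <<'E'
from h import *
st();plan((.512,.249,.15),-.038)
E
```

```text
{'clock': 8.6, 'ee_pos': [0.5547, -0.3464, 0.1092], 'ee_rot': [-0.0018, 0.6612, 0.7502, -0.0004], 'width': 0.0424, 'ft_force': [0.417, -1.2538, 0.0382], 'grip_force': 0.0}
at [ 0.5547 -0.3464  0.1092] w 0.0424 twist [-0.021 -0.013  1.094] travel [ 9.889 -1.089 -0.681] tips 0.011
```

Emit:
servo_tool(travel=[[0, 0, -0.8], [0, 0, -0.8], [0.95, -0.11, 0], [0.95, -0.11, 0], [0.95, -0.11, 0], [0.95, -0.11, 0], [0.95, -0.11, 0], [0.95, -0.11, 0]], twist=[[0, 0, 0.55], [0, 0, 0.55], [0, 0, 0], [0, 0, 0], [0, 0, 0], [0, 0, 0], [0, 0, 0], [0, 0, 0]], gripper=[-0.1, -0.1, -0.1, -0.1, -0.1, -0.1, -0.1, -0.1])

```text
clock: 9.6
ee_pos: [0.5293, -0.002, 0.2063]
ee_rot: [0.0, 0.721, 0.693, 0.001]
ft_force: [1.3, 0.8, -0.0]
width: 0.0471
grip_force: 0.0
```

Emit:
servo_tool(travel=[[0.95, -0.11, 0], [0.95, -0.11, 0], [0.95, -0.11, 0], [0.95, -0.11, 0], [0.4, 0, 0.4], [0, 0, 0.9], [0, 0, 0.9], [0, 0, 0]], twist=[[0, 0, 0], [0, 0, 0], [0, 0, 0], [0, 0, 0], [0, 0, 0], [0, 0, 0], [0, 0, 0], [0, 0, 0]], gripper=[-0.1, -0.1, -0.1, -0.1, -0.1, -0.1, -0.1, -0.1])

```text
clock: 10.6
ee_pos: [0.5108, 0.2479, 0.071]
ee_rot: [-0.001, 0.721, 0.693, -0.003]
ft_force: [0.0, -0.1, 0.2]
width: 0.0468
grip_force: 0.0
```

```bash
python3 - <<'E'
from h import *
s,f,C=look("w5");nets(f,["big_nut"]);nets(f,["big_nut"],"find_in")
plan((.512,.249,.021),-.038)
g=f["img"][180:420,180:480];cv2.imwrite("pics/z5.png",cv2.resize(g,None,fx=2,fy=2))
E
```

```text
big_nut [([0.507, 0.2454, 0.0045], 0.85)]
big_nut [([0.5068, 0.2482, 0.0183], 0.67), ([0.5105, 0.3088, 0.0054], 0.64)]
at [0.5142 0.2494 0.0759] w 0.0469 twist [ 0.016 -0.009 -0.01 ] travel [-0.008 -0.037  0.914] tips 0.011
```

View pics/z5.png

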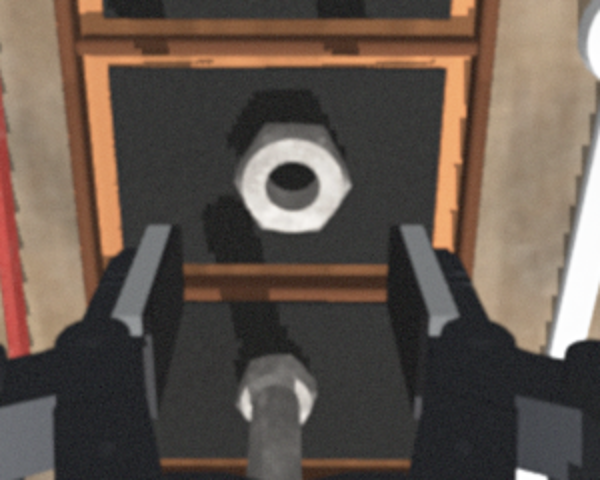

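```bash
python3 - <<'E'
from h import *
d=np.load("w5.npz");C,K=d["C"],d["K"]
W={n:px2w((180+u[0]/2,180+u[1]/2),.02,C,K)[:2] for n,u in dict(L=(236,181),R=(351,185),bl=(262,230),br=(329,228)).items()}
print(W,np.arctan2(*(W["R"]-W["L"])[::-1]),np.arctan2(*(W["br"]-W["bl"])[::-1]),np.linalg.norm(W["R"]-W["L"]),(W["R"]+W["L"])/2)
E
```

```text
{'L': array([0.49566925, 0.24995766]), 'R': array([0.52866907, 0.24747205]), 'bl': array([0.50235446, 0.23394986]), 'br': array([0.5220885, 0.233881 ])} -0.07518006098912526 -0.00348921519802436 0.03309329207333671 [0.51216916 0.24871486]
```

Emit:
servo_tool(travel=[[0, 0, 0], [0, 0, 0], [0, 0, 0], [0, 0, 0], [0, -0.04, 0.45], [0, 0, 0.46], [0, 0, 0], [0, 0, 0]], twist=[[0, 0, -0.87], [0, 0, -0.87], [0, 0, -0.87], [0, 0, -0.87], [0, 0, 0], [0, 0, 0], [0, 0, 0], [0, 0, 0]], gripper=[-0.1, -0.1, -0.1, -0.1, -0.1, -0.1, -0.1, -0.1])

```text
clock: 11.75
ee_pos: [0.5121, 0.2484, 0.0212]
ee_rot: [0.001, 0.518, 0.856, 0.001]
ft_force: [-0.4, -0.3, 0.2]
width: 0.0472
grip_force: 0.0
```

Emit:
servo_tool(travel=[[0, 0, 0], [0, 0, 0], [0, 0, 0], [0, 0, 0], [0, 0, 0], [0, 0, -0.5], [0, 0, -0.9], [0, 0, -0.9]], twist=[[0, 0, 0], [0, 0, 0], [0, 0, 0], [0, 0, 0], [0, 0, 0], [0, 0, 0], [0, 0, 0], [0, 0, 0]], gripper=[1, 1, 1, 1, 1, 1, 1, 1])

```text
clock: 12.75
ee_pos: [0.5108, 0.2478, 0.1594]
ee_rot: [0.0, 0.517, 0.856, 0.0]
ft_force: [0.2, 0.8, 0.0]
width: 0.0281
grip_force: 49.9
```

```bash
python3 - <<'E'
from h import *
st();plan((.5438,-.2672,.06),.1275)
E
```

```text
{'clock': 12.75, 'ee_pos': [0.5108, 0.2478, 0.1594], 'ee_rot': [0.0001, 0.5175, 0.8557, 0.0002], 'width': 0.0281, 'ft_force': [0.2191, 0.8139, 0.0177], 'grip_force': 49.8567}
at [0.5108 0.2478 0.1594] w 0.0281 twist [ 3.00e-03 -1.00e-03  2.37e+00] travel [-8.584 -0.545  1.657] tips 0.011
```

Emit:
servo_tool(travel=[[0, 0, 0], [0, 0, 0], [0, 0, 0], [-0.95, -0.06, 0], [-0.95, -0.06, 0], [-0.95, -0.06, 0], [-0.95, -0.06, 0], [-0.95, -0.06, 0]], twist=[[0, 0, 0.79], [0, 0, 0.79], [0, 0, 0.79], [0, 0, 0], [0, 0, 0], [0, 0, 0], [0, 0, 0], [0, 0, 0]], gripper=[1, 1, 1, 1, 1, 1, 1, 1])

```text
clock: 13.75
ee_pos: [0.5295, -0.0388, 0.1582]
ee_rot: [0.001, 0.661, 0.751, 0.001]
ft_force: [1.2, 1.0, 0.3]
width: 0.0285
grip_force: 49.9
```

Emit:
servo_tool(travel=[[-0.95, -0.06, 0], [-0.95, -0.06, 0], [-0.95, -0.06, 0], [-0.95, -0.06, 0], [-0.03, 0, 0.5], [0, 0, 0.6], [0, 0, 0.5], [0, 0, 0]], twist=[[0, 0, 0], [0, 0, 0], [0, 0, 0], [0, 0, 0], [0, 0, 0], [0, 0, 0], [0, 0, 0], [0, 0, 0]], gripper=[1, 1, 1, 1, 1, 1, 1, 1])

```text
clock: 14.75
ee_pos: [0.543, -0.2663, 0.06]
ee_rot: [-0.002, 0.661, 0.751, -0.0]
ft_force: [-0.9, -0.0, -0.5]
width: 0.0284
grip_force: 49.8
```

```bash
python3 - <<'E'
from h import *
st();robot.grab_frame("scene");plan((.5438,-.2672,.020),.1275)
E
```

```text
{'clock': 14.75, 'ee_pos': [0.543, -0.2663, 0.06], 'ee_rot': [-0.0016, 0.6606, 0.7507, -0.0005], 'width': 0.0284, 'ft_force': [-0.946, -0.0248, -0.5277], 'grip_force': 49.8469}
at [ 0.544  -0.2668  0.0614] w 0.0279 twist [-0.005 -0.003  0.   ] travel [-0.007 -0.004  0.691] tips 0.011
```

Emit:
servo_tool(travel=[[0, 0, 0.35], [0, 0, 0.34], [0, 0, 0], [0, 0, 0], [0, 0, 0], [0, 0, 0], [0, 0, -0.5], [0, 0, -0.9]], twist=[[0, 0, 0], [0, 0, 0], [0, 0, 0], [0, 0, 0], [0, 0, 0], [0, 0, 0], [0, 0, 0], [0, 0, 0]], gripper=[1, 1, 1, 1, -0.1, -0.1, -0.1, -0.1])

```text
clock: 15.8
ee_pos: [0.543, -0.2663, 0.1032]
ee_rot: [-0.002, 0.661, 0.751, -0.001]
ft_force: [1.4, -0.5, 0.5]
width: 0.0471
grip_force: 0.0
```

```bash
python3 - <<'E'
from h import *
st();plan((.504,.168,.13),-.038)
E
```

```text
{'clock': 15.8, 'ee_pos': [0.543, -0.2663, 0.1032], 'ee_rot': [-0.0018, 0.6606, 0.7507, -0.0006], 'width': 0.0471, 'ft_force': [1.383, -0.54, 0.5261], 'grip_force': 0.0}
at [ 0.543  -0.2663  0.1032] w 0.0471 twist [-0.023 -0.011  1.104] travel [ 7.209 -0.925 -0.446] tips 0.011
```

Emit:
servo_tool(travel=[[0, 0, -0.6], [0, 0, -0.6], [0.95, -0.12, 0], [0.95, -0.12, 0], [0.95, -0.12, 0], [0.95, -0.12, 0], [0.95, -0.12, 0], [0.95, -0.12, 0]], twist=[[0, 0, 0.55], [0, 0, 0.55], [0, 0, 0], [0, 0, 0], [0, 0, 0], [0, 0, 0], [0, 0, 0], [0, 0, 0]], gripper=[-0.1, -0.1, -0.1, -0.1, -0.1, -0.1, -0.1, -0.1])

```text
clock: 16.8
ee_pos: [0.5136, 0.0783, 0.1762]
ee_rot: [0.0, 0.72, 0.694, 0.0]
ft_force: [1.5, -0.1, 0.6]
width: 0.0466
grip_force: 0.0
```

Emit:
servo_tool(travel=[[0.95, -0.12, 0], [0.56, -0.08, 0], [0, 0, 0.5], [0, 0, 0.2], [0, 0, 0], [0, 0, 0], [0, 0, 0], [0, 0, 0]], twist=[[0, 0, 0], [0, 0, 0], [0, 0, 0], [0, 0, 0], [0, 0, 0], [0, 0, 0], [0, 0, 0], [0, 0, 0]], gripper=[-0.1, -0.1, -0.1, -0.1, -0.1, -0.1, -0.1, -0.1])

```text
clock: 17.8
ee_pos: [0.5056, 0.1674, 0.1342]
ee_rot: [0.0, 0.72, 0.694, 0.0]
ft_force: [0.0, -0.0, -0.8]
width: 0.0472
grip_force: 0.0
```

```bash
python3 - <<'E'
from h import *
s,f,C=look("w6");nets(f,["bolt","tee"])
plan((.504,.168,.033),-.038)
g=f["img"][180:480,160:480];cv2.imwrite("pics/z6.png",cv2.resize(g,None,fx=2,fy=2))
E
```

```text
bolt [([0.5009, 0.1666, 0.0041], 0.75)]
tee [([0.4975, 0.0811, 0.0022], 0.94)]
at [0.5053 0.1675 0.1339] w 0.0471 twist [ 0.002 -0.001  0.003] travel [ 0.007 -0.023  1.682] tips 0.011
```

View pics/z6.png

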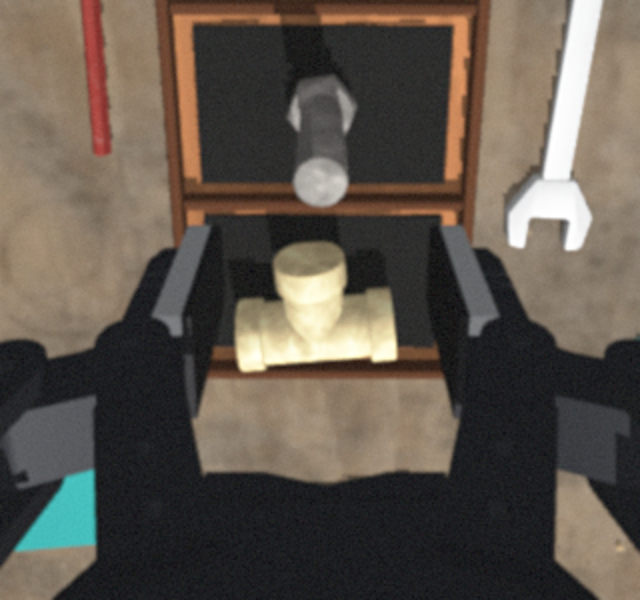

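```bash
python3 - <<'E'
from h import *
d=np.load("w6.npz");C,K=d["C"],d["K"]
q=lambda x,y,z:px2w((160+x/2,180+y/2),z,C,K)
print("bolt",q(321,183,.081),q(322,102,.016))
L,Rr=q(237,336,.022),q(397,325,.022);print(L,Rr,(L+Rr)/2,np.arctan2(Rr[1]-L[1],Rr[0]-L[0]),np.linalg.norm(L-Rr),q(311,258,.03))
E
```

```text
bolt [0.50366894 0.16757881 0.081     ] [0.50404779 0.17196132 0.016     ]
[0.46479141 0.07337122 0.022     ] [0.5313162  0.07609379 0.022     ] [0.49805381 0.07473251 0.022     ] 0.040902795289704266 0.06658047549097545 [0.49750922 0.11347985 0.03      ]
```

Emit:
servo_tool(travel=[[0.02, -0.025, 0.6], [0, 0, 0.6], [0, 0, 0.48], [0, 0, 0], [0, 0, 0], [0, 0, 0], [0, 0, 0], [0, 0, 0]], twist=[[0, 0, 0], [0, 0, 0], [0, 0, 0], [0, 0, 0], [0, 0, 0], [0, 0, 0], [0, 0, 0], [0, 0, 0]], gripper=[-0.1, -0.1, -0.1, -0.1, 1, 1, 1, 1], squeeze=70)

```text
clock: 18.95
ee_pos: [0.5045, 0.1691, 0.0343]
ee_rot: [0.0, 0.72, 0.694, 0.001]
ft_force: [-0.2, 0.3, 6.8]
width: 0.014
grip_force: 68.1
```

```bash
python3 - <<'E'
from h import *
st();plan((.5337,-.1878,.15),.1275)
E
```

```text
{'clock': 18.95, 'ee_pos': [0.5045, 0.1691, 0.0343], 'ee_rot': [0.0004, 0.7203, 0.6937, 0.0011], 'width': 0.014, 'ft_force': [-0.2139, 0.2811, 6.8441], 'grip_force': 68.1018}
at [0.5045 0.1691 0.0343] w 0.014 twist [ 0.014 -0.006 -1.101] travel [-5.961 -0.274 -1.928] tips 0.011
```

Emit:
servo_tool(travel=[[0, 0, -0.9], [0, 0, -0.9], [-0.75, -0.03, 0], [-0.75, -0.03, 0], [-0.75, -0.03, 0], [-0.75, -0.04, 0], [-0.75, -0.04, 0], [-0.75, -0.04, 0]], twist=[[0, 0, 0], [0, 0, -0.36], [0, 0, -0.37], [0, 0, -0.37], [0, 0, 0], [0, 0, 0], [0, 0, 0], [0, 0, 0]], gripper=[1, 1, 1, 1, 1, 1, 1, 1])

```text
clock: 19.95
ee_pos: [0.5182, -0.1025, 0.1417]
ee_rot: [0.0, 0.661, 0.751, 0.0]
ft_force: [0.9, 0.6, -1.3]
width: 0.0143
grip_force: 68.4
```

Emit:
servo_tool(travel=[[-0.7, -0.03, 0], [-0.5, -0.03, 0], [-0.2, 0, 0], [0, 0, 0.4], [0, 0, 0.4], [0, 0, 0.3], [0, 0, 0], [0, 0, 0]], twist=[[0, 0, 0], [0, 0, 0], [0, 0, 0], [0, 0, 0], [0, 0, 0], [0, 0, 0], [0, 0, 0], [0, 0, 0]], gripper=[1, 1, 1, 1, 1, 1, 1, 1])

```text
clock: 20.95
ee_pos: [0.5257, -0.1842, 0.0757]
ee_rot: [0.0, 0.66, 0.751, 0.0]
ft_force: [0.5, 0.5, -1.1]
width: 0.0143
grip_force: 68.5
```

```bash
python3 - <<'E'
from h import *
st();s,f,C=look("w7");plan((.5337,-.1878,.032),.1275);nets(f,["bolt","big_nut"])
E
```

```text
{'clock': 20.95, 'ee_pos': [0.5257, -0.1842, 0.0757], 'ee_rot': [0.0003, 0.6604, 0.751, 0.0003], 'width': 0.0143, 'ft_force': [0.4772, 0.4785, -1.0554], 'grip_force': 68.46}
at [ 0.5259 -0.1844  0.0759] w 0.0141 twist [0.009 0.003 0.003] travel [-0.072  0.123  0.731] tips 0.011
bolt [([0.5228, -0.1858, 0.0467], 0.63)]
big_nut []
```

View pics/w7.png

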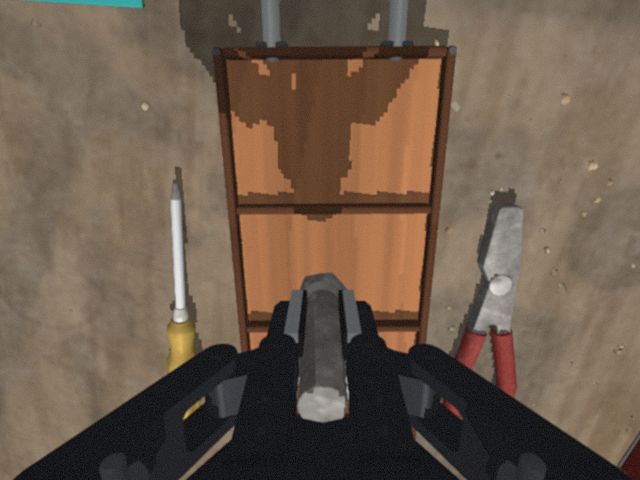

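Emit:
servo_tool(travel=[[-0.07, 0.12, 0.2], [0, 0, 0.3], [0, 0, 0.215], [0, 0, 0], [0, 0, 0], [0, 0, 0], [0, 0, 0], [0, 0, 0]], twist=[[0, 0, 0], [0, 0, 0], [0, 0, 0], [0, 0, 0], [0, 0, 0], [0, 0, 0], [0, 0, 0], [0, 0, 0]], gripper=[1, 1, 1, 1, 1, 0.5, 0, 0])

```text
clock: 22.1
ee_pos: [0.533, -0.188, 0.0322]
ee_rot: [0.0, 0.661, 0.751, 0.0]
ft_force: [-0.4, -0.8, -0.8]
width: 0.0427
grip_force: 0.0
```

Emit:
servo_tool(travel=[[0, 0, -0.4], [0, 0, -0.9], [0, 0, -0.9], [0, 0, 0], [0, 0, 0], [0, 0, 0], [0, 0, 0], [0, 0, 0]], twist=[[0, 0, 0], [0, 0, 0], [0, 0, 0], [0, 0, 0], [0, 0, 0], [0, 0, 0], [0, 0, 0], [0, 0, 0]], gripper=[0, 0, 0, 0, 0, -0.5, -0.5, -0.8])

```text
clock: 23.1
ee_pos: [0.5327, -0.1879, 0.1633]
ee_rot: [-0.001, 0.661, 0.751, -0.0]
ft_force: [0.1, 0.8, 0.7]
width: 0.0768
grip_force: 0.0
```

```bash
python3 - <<'E'
from h import *
st();s,f,C=look("w8");nets(f,["bolt"])
f=robot.grab_frame("scene");nets(f,["bolt","big_nut","small_nut","tee"])
plan((.498,.0747,.15),.041)
E
```

```text
{'clock': 23.1, 'ee_pos': [0.5327, -0.1879, 0.1633], 'ee_rot': [-0.0005, 0.6606, 0.7507, -0.0002], 'width': 0.0768, 'ft_force': [0.1063, 0.7558, 0.7358], 'grip_force': 0.0}
bolt [([0.532, -0.1901, 0.008], 0.92)]
bolt [([0.5339, -0.1863, 0.0051], 0.58)]
big_nut [([0.5464, -0.2666, 0.0045], 0.44)]
small_nut [([0.563, -0.3537, 0.0059], 0.54)]
tee [([0.497, 0.0843, -0.0012], 0.71)]
at [ 0.5329 -0.188   0.164 ] w 0.0769 twist [ 0.    -0.     0.577] travel [ 4.398 -0.402  0.233] tips 0.011
```

View pics/w8.png

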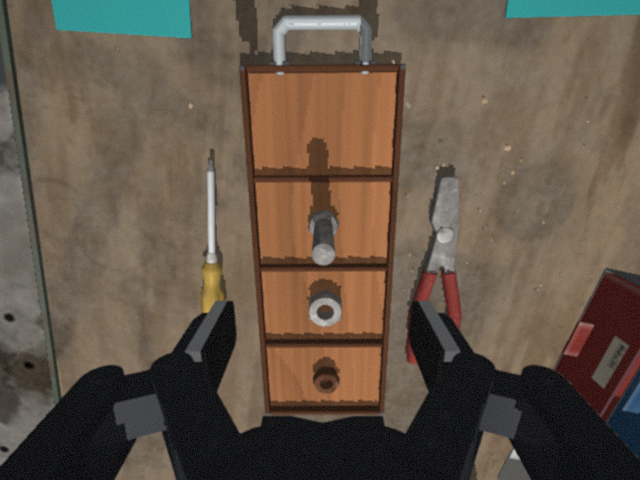

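Emit:
servo_tool(travel=[[0, 0, 0], [0.9, -0.08, 0], [0.9, -0.08, 0], [0.9, -0.08, 0], [0.9, -0.08, 0], [0.8, -0.08, 0.5], [0, 0, 0.9], [0, 0, 0.2]], twist=[[0, 0, 0.577], [0, 0, 0], [0, 0, 0], [0, 0, 0], [0, 0, 0], [0, 0, 0], [0, 0, 0], [0, 0, 0]], gripper=[-0.75, -0.75, -0.75, -0.75, -0.75, -0.75, -0.75, -0.75])

```text
clock: 24.45
ee_pos: [0.4964, 0.075, 0.0659]
ee_rot: [-0.001, 0.692, 0.722, -0.002]
ft_force: [0.1, 0.2, 1.2]
width: 0.0748
grip_force: 0.0
```

```bash
python3 - <<'E'
from h import *
s,f,C=look("w9");nets(f,["tee"]);plan((.498,.0747,.023),.041)
g=f["img"][180:480,160:480];cv2.imwrite("pics/z9.png",cv2.resize(g,None,fx=2,fy=2))
E
```

```text
tee [([0.4971, 0.082, 0.0083], 0.59)]
at [0.4976 0.074  0.0674] w 0.0749 twist [-0.016  0.006 -0.006] travel [0.011 0.006 0.74 ] tips 0.011
```

View pics/z9.png

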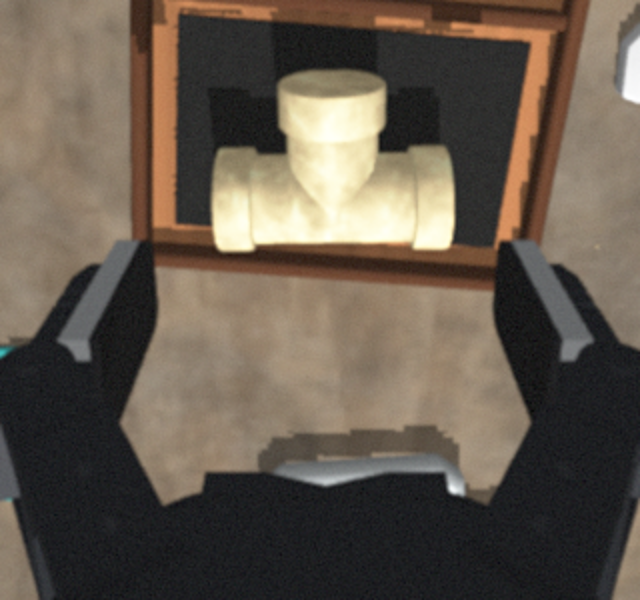

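Emit:
servo_tool(travel=[[0.01, 0.02, 0.25], [0, 0, 0.25], [0, 0, 0.24], [0, 0, 0], [0, 0, 0], [0, 0, 0], [0, 0, 0], [0, 0, 0]], twist=[[0, 0, 0], [0, 0, 0], [0, 0, 0], [0, 0, 0], [0, 0, 0], [0, 0, 0], [0, 0, 0], [0, 0, 0]], gripper=[-0.75, -0.75, -0.75, -0.75, 1, 1, 1, 1])

```text
clock: 25.55
ee_pos: [0.4992, 0.0755, 0.024]
ee_rot: [0.0, 0.692, 0.721, 0.0]
ft_force: [-2.1, -0.0, 6.2]
width: 0.0621
grip_force: 76.6
```

Emit:
servo_tool(travel=[[0, 0, -0.4], [0, 0, -0.8], [0, 0, -0.8], [0, 0, 0], [0, 0, 0], [0, 0, 0], [0, 0, 0], [0, 0, 0]], twist=[[0, 0, 0], [0, 0, 0], [0, 0, 0], [0, 0, 0], [0, 0, 0], [0, 0, 0], [0, 0, 0], [0, 0, 0]], gripper=[1, 1, 1, 1, 1, 1, 1, 1])

```text
clock: 26.55
ee_pos: [0.4991, 0.0754, 0.143]
ee_rot: [-0.0, 0.692, 0.721, -0.0]
ft_force: [-0.7, 0.0, -1.8]
width: 0.0618
grip_force: 77.6
```

```bash
python3 - <<'E'
from h import *
st();s,f,C=look("w10")
a=.1275;p=np.array([.5235,-.1085])-.010*np.array([-np.sin(a),np.cos(a)]);print(p)
plan((*p,.06),a)
g=f["img"][180:480,160:480];cv2.imwrite("pics/z10.png",cv2.resize(g,None,fx=2,fy=2))
E
```

```text
{'clock': 26.55, 'ee_pos': [0.4991, 0.0754, 0.143], 'ee_rot': [-0.0003, 0.6925, 0.7214, -0.0005], 'width': 0.0618, 'ft_force': [-0.7348, 0.0488, -1.7953], 'grip_force': 77.6428}
[ 0.52477155 -0.11841883]
at [0.4991 0.0755 0.1431] w 0.0621 twist [-0.006  0.001 -0.577] travel [-3.26   0.013  1.385] tips 0.011
```

View pics/z10.png

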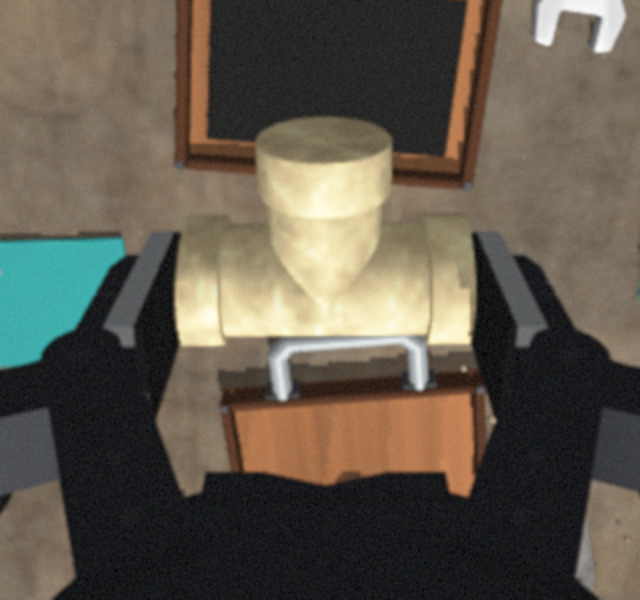

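Emit:
servo_tool(travel=[[0, 0, 0], [-0.7, 0, 0], [-0.8, 0, 0], [-0.8, 0, 0], [-0.6, 0, 0.2], [-0.36, 0.01, 0.5], [0, 0, 0.5], [0, 0, 0.18]], twist=[[0, 0, -0.577], [0, 0, 0], [0, 0, 0], [0, 0, 0], [0, 0, 0], [0, 0, 0], [0, 0, 0], [0, 0, 0]], gripper=[1, 1, 1, 1, 1, 1, 1, 1])

```text
clock: 27.6
ee_pos: [0.5238, -0.1185, 0.0592]
ee_rot: [-0.001, 0.661, 0.751, -0.001]
ft_force: [-0.8, 0.8, -1.0]
width: 0.0615
grip_force: 77.5
```

```bash
python3 - <<'E'
from h import *
robot.grab_frame("scene");robot.grab_frame("scene");st();plan((.5248,-.1184,.0225),.1275)
E
```

```text
{'clock': 27.7, 'ee_pos': [0.5243, -0.118, 0.06], 'ee_rot': [-0.0009, 0.6604, 0.7509, -0.0005], 'width': 0.0619, 'ft_force': [-0.1991, -0.2487, -2.3], 'grip_force': 77.467}
at [ 0.5243 -0.118   0.06  ] w 0.0619 twist [-0.013 -0.005  0.004] travel [-0.008  0.008  0.625] tips 0.011
```

Emit:
servo_tool(travel=[[0, 0, 0.22], [0, 0, 0.22], [0, 0, 0.185], [0, 0, 0], [0, 0, 0], [0, 0, 0], [0, 0, 0], [0, 0, 0]], twist=[[0, 0, 0], [0, 0, 0], [0, 0, 0], [0, 0, 0], [0, 0, 0], [0, 0, 0], [0, 0, 0], [0, 0, 0]], gripper=[1, 1, 1, 1, 1, -0.75, -0.75, -0.75])

```text
clock: 28.7
ee_pos: [0.5249, -0.1185, 0.0235]
ee_rot: [0.0, 0.661, 0.751, 0.0]
ft_force: [-0.1, -0.2, 0.6]
width: 0.075
grip_force: 0.0
```

Emit:
servo_tool(travel=[[0, 0, -0.3], [0, 0, -0.8], [0, 0, -0.9], [0, 0, -0.9], [0.5, 0, -0.8], [0.5, 0, 0], [0, 0, 0], [0, 0, 0]], twist=[[0, 0, 0], [0, 0, 0], [0, 0, 0], [0, 0, 0], [0, 0, 0], [0, 0, 0], [0, 0, 0], [0, 0, 0]], gripper=[-0.75, -0.75, -0.75, -0.75, -0.75, -0.75, -0.75, -0.75])

```text
clock: 29.7
ee_pos: [0.5169, -0.0596, 0.2451]
ee_rot: [-0.0, 0.661, 0.751, -0.0]
ft_force: [0.7, 0.2, -0.0]
width: 0.0747
grip_force: 0.0
```

```bash
python3 - <<'E'
from h import *
st();s,f,C=look("w11");nets(f,["tee","bolt","big_nut","small_nut"])
g=f["img"][120:470,170:470];cv2.imwrite("pics/z11.png",cv2.resize(g,None,fx=1.7,fy=1.7))
E
```

```text
{'clock': 29.7, 'ee_pos': [0.5169, -0.0596, 0.2451], 'ee_rot': [-0.0, 0.6607, 0.7506, -0.0003], 'width': 0.0747, 'ft_force': [0.6541, 0.1642, -0.045], 'grip_force': 0.0}
tee [([0.5231, -0.1139, 0.006], 0.95)]
bolt [([0.5309, -0.1906, 0.008], 0.84)]
big_nut [([0.541, -0.2695, 0.002], 0.62)]
small_nut [([0.5625, -0.3525, 0.0035], 0.51)]
```

View pics/z11.png

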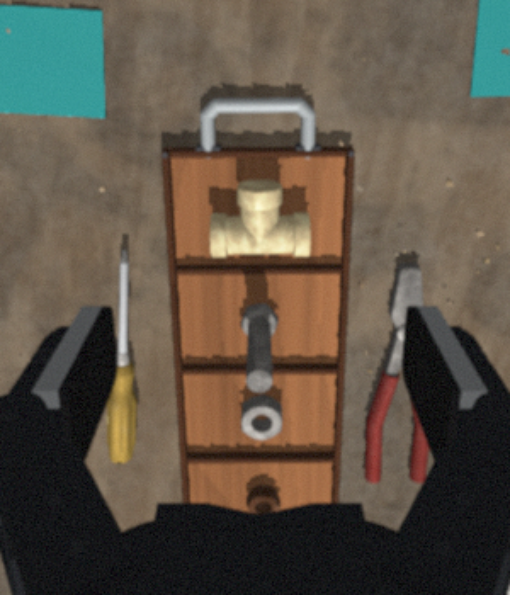

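```bash
python3 -c "
from rig import robot
print(robot.job_done())"
```

```text
the job is handed in; nothing more can be done
None
```

All four parts now lie in the assembly tray in reverse order (from its handle: tee, bolt, large nut, small nut), each seen near the middle of its compartment and released; the job was handed in after about 30 s on the robot's clock, and no verdict came back.

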